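# Roll the winch shaft flat-up and lock it with the keeper

### The job

Roll the scenery-winch shaft in its two V-blocks, without lifting it out of them, until the flat on its end faces straight up; then slide the keeper fully home over the flat and let go. Leave the shaft lying in the blocks and do not disturb the tape roll, the wrench or the black case.

Things in the scene. Friction and masses are not known exactly. Their poses are not given: they have to be found in the camera images.
- cradle: Fixed steel fixture. Origin under its base plate (12 mm thick, x ±50, y -105 to +200 mm), midway between two 90-degree V-blocks at y = ±55 mm, each 22 mm thick along y, 60 mm along x, tops 103 mm high. The 88 mm gap between them is free down to the base plate. The shaft lies in the Vs along y, its axis at x = 0, 100 mm over the bench. Beyond its +y end a guide block carries the keeper.
- shaft_mid (a point): Middle of the shaft, on its axis; y runs along it to the flatted end (roll of this point means nothing). Loose aluminium bar, 30 mm diameter, 0.45 kg, plain between the V-blocks, where it can be gripped from above, upright or tilted about its axis. Collars (40 mm dia.) outside the blocks stop it sliding endways over 2 mm. Friction keeps it as left; opening fingers may turn it a little.
- flat (a point): Centre of the only flat on the shaft, at its +y end, 94 mm from the shaft's middle and 10 mm from its axis; 22 mm wide, 38 mm long, with a dark 8 mm hole. z points straight out of the flat (up when done), y along the shaft: the whole shaft's roll is read here, as the flat is rigid with the bar. At the start it faces sideways or down.
- keeper (a joint): Travel of the keeper in m: 0 fully back, 0.032 fully home over the flat, at its stop. It slides along the cradle's -y, towards the shaft, against about 2 N of friction, and stays where left. Its underside passes 1.5 mm above the level flat: it goes home only while the flat is level to about 9 degrees, else its nose butts on the shaft's end after about 3 mm.
- keeper_knob (a point): Middle of the keeper's upright black knob: 18 mm diameter, 34 mm tall, its foot 119.5 and top 153.5 mm over the bench (this point 138.5 mm). It stands on the keeper's strip, 18 mm wide, 8 mm thick, with the nose 40 mm ahead of the knob. Beside the strip, rails as high as the knob's foot, on a guide block 50 mm wide along x.
- tape_roll: Bystander: black tape roll lying flat, 96 mm diameter, 24 mm tall; origin at the centre of its underside.
- wrench: Bystander: steel wrench lying on the bench; origin under its middle.
- case: Bystander: black hard case, 150 x 210 mm, 45 mm tall; origin at the centre of its underside.
Not all that is in view belongs to the job. There is more than one size of the part that bears shaft_mid; the job needs the middle-sized.

How it is judged:
On the way, in this order (a step that is already met when the one before it is completed fails the run):
1. the flat faces up (within 11 degrees) with the shaft down in both V-blocks and the keeper not yet home (angle between flat's own z axis and vertical below 0.2 rad and z of shaft_mid in the frame of cradle below 0.106 m and value of joint keeper below 0.02 m), for 0.2 s.
2. the keeper is slid home over the flat (value of joint keeper above 0.028 m), for 0.2 s.
At the end, for the whole second after the job is handed in: The flat faces up within 11 degrees, the keeper is within 4 mm of fully home (joint over 0.028), and the shaft lies at rest and released in both V-blocks (axis within 6 mm of its seat, along the blocks to 0.06 rad) (angle between flat's own z axis and vertical below 0.2 rad and value of joint keeper above 0.028 m and z of shaft_mid in the frame of cradle between 0.094 and 0.106 m and x of shaft_mid in the frame of cradle between -0.006 and 0.006 m and angle between the y axis of shaft_mid and the y axis of cradle, either way round below 0.06 rad and linear speed of shaft below 0.02 m/s and angular speed of shaft below 0.2 rad/s); the robot touches nothing.
It fails at once if the shaft is lifted out of the V-blocks (its middle more than 25 mm above its seat) (z of shaft_mid in the frame of cradle above 0.125 m).
It fails at once if the shaft falls off the V-blocks (z of shaft_mid in the frame of cradle below 0.08 m).
It fails at once if the tape roll is moved more than 30 mm (distance of tape_roll from where it was at the start of the episode above 0.03 m).
It fails at once if the wrench is moved more than 30 mm (distance of wrench from where it was at the start of the episode above 0.03 m).
It fails at once if the case is moved more than 30 mm (distance of case from where it was at the start of the episode above 0.03 m).
It also fails if it takes over 72 s, if anything falls off the work surface, if the arm or the gripper's body presses on something with over 40 N, if the wrist force passes 120 N, or if a joint passes its speed limit or range.

### The arm

A 6-joint arm with a two-finger parallel gripper is mounted at the origin on the work surface. World frame = base frame: x ahead of the robot, y to its left, z up, the work surface at z = 0. Lengths are in m, angles in rad, forces in N, time in s.
With the tool pointing down it reaches from about 0.25 to 0.775 m from the base axis. Payload 4 kg.
Tool frame: the origin (TCP) lies at the centre of the arm's flange, where the gripper is bolted on; the fingertips stand ahead of it and the grasp point (between the pads) lies 180 mm ahead of it (robot.tcp_to_tips is the z of the fingertips in the tool frame, in m); z points along the fingers, y is the direction in which the jaws open and shut (so a half turn about z gives the same grasp; the last joint's range is limited). The gripper opens to 94 mm and grips with 3 to 60 N. Pads are 16 mm wide; open, the fingers measure 119 mm over their backs; the gripper's body (75 mm by 177 mm) begins 78 mm behind the grasp point.
Start: joints at [-1.39, 0.087, 1.371, -0, 1.684, -0.103], TCP at [0.154, -0.528, 0.405] pointing down, gripper open.
Joint ranges: [-3.1, 3.1], [-0.76, 2.03], [0.27, 2.55], [-1.08, 4.22], [0.17, 2.65], [-2.57, 2.57]. Speed limits (rad/s): [2.79, 2.79, 3.14, 3.14, 3.14, 3.14].

### API

Orientations are given as [roll, pitch, yaw] about the fixed x, y, z axes, in that order (R = Rz(yaw) Ry(pitch) Rx(roll)).
In Python, from bench import robot gives the robot as it stands.
- The arm moves only by the tool move_arm, never from a script. Its argument "increments" is a list that holds one entry, the list of rows, each a list of 7 numbers: the opening, from 0 (shut) to 1 (fully open), then the shift along the tool's x, y, z as a fraction of full scale, then the turn, a rotation vector about the tool's x, y, z as a fraction of full scale. In form: [[[jaw, dx, dy, dz, rx, ry, rz], ...]]. A call has 1 to 8 rows; each row is the pose to reach, as a shift and turn from the pose commanded when the call began, along the tool's axes at that moment; what a row does not reach only later rows make up. Full scale, the value 1, is 0.1 m for a shift and pi/2 rad for a turn. A row lasts 1/12 s, in which the tool goes at most 41.7 mm and 7.16 degrees, less where a joint would pass 70% of its speed; a pose out of reach is approached as far as the arm can. A call with a number of a shift or a turn outside -1 to 1 is refused whole. A call with a gripper value outside its range is refused whole. The fingers move at their own pace and stop on an object; the grip force is fixed at half the most. Time passes only in rows, so rows that repeat a pose let the fingers close. It gives the time, the measured TCP pose, the force and the opening at its end, in the units of the state.
- robot.get_obs(): the state, without advancing time (a new reading comes with each control period).
- robot.snapshot(name): name is "side" or "top" or "wrist"; returns (picture, depth): 384x512x3 uint8, red, green, blue; 384x512 float32, m along the optical axis (not along the pixel's ray), 0 where there is no reading.
- robot.camera_params(name): a dict with "mtx" (3x3 intrinsics, pixels), "R" (3x3) and "t" (3): a world point X has camera coordinates R X + t. Camera axes: x right, y down, z forward; pixel columns grow to the right and rows downward; lengths in m; the calibration is good to about 2 mm. A picture is of the moment at which its call begins: read the wrist's pose just before it. camera_params takes no time and is no camera call; for the wrist camera it gives the pose at the moment of the call.
- robot.close_job(): hands the job in, once; it reports no verdict.
The state is a dict: "time": time; "joint_positions": joint angles; "qvel": joint speeds; "joint_torque": joint torques, N m; "tool_pos": TCP position; "ee_rot": TCP orientation; "wrist_force": force on the tool from outside, world axes, zero at the start; "wrist_torque": the same for the moment, N m; "width": finger opening in m.
Only numpy, scipy, OpenCV 4.12 (cv2) and the standard library are available. Lean on these libraries where they do the work, as an engineer would, in place of code of your own. Each camera call takes 0.05 s, during which the arm holds its last target.

## Working session

There is one attempt and no reset: what is moved stays moved. The work goes in short steps, Python scripts to look and compute and a tool call to move; the robot and the scene stay as the last step left them, time stands still between calls to the robot, and variables do not carry over. Pictures are saved under pics/ and viewed, and the job is handed in when it is done.

Besides the shell and the picture viewer there is one more tool, called after "Request:" as name([rows], argument=value, ...), one row to a line, values as JSON. move_arm: Moves the arm, as the interface text tells. Its arguments: {"type":"object","properties":{"increments":{"type":"array","items":{"type":"array","items":{"type":"array","items":{"type":"number","minimum":-1,"maximum":1}}}}},"required":["increments"]}

```bash
mkdir -p pics; ls
cat > h.py <<'E'
import numpy as np, cv2
from bench import robot
def snap(n,f):
    P=robot.camera_params(n)
    im,d=robot.snapshot(n)
    cv2.imwrite(f'pics/{f}.png',cv2.resize(im[:,:,::-1],(768,576),interpolation=cv2.INTER_CUBIC))
    np.savez(f'pics/{f}.npz',im=im,d=d,K=P['mtx'],R=P['R'],t=P['t'])
def load(f):
    return np.load(f'pics/{f}.npz')
def pt(z,u,v,w=1):
    d=z['d'][v-w:v+w+1,u-w:u+w+1]; d=np.median(d[d>0]); K=z['K']
    c=np.array([(u-K[0,2])/K[0,0]*d,(v-K[1,2])/K[1,1]*d,d]); return z['R'].T@(c-z['t'])
def cloud(z):
    K=z['K'];d=z['d'];v,u=np.mgrid[:384,:512]
    c=np.stack([(u-K[0,2])/K[0,0]*d,(v-K[1,2])/K[1,1]*d,d],-1); return (c-z['t'])@z['R']
def crop(f,x0,y0,x1,y1,o):
    im=load(f)['im'][y0:y1,x0:x1,::-1]; s=min(780/(x1-x0),580/(y1-y0))
    cv2.imwrite(f'pics/{o}.png',cv2.resize(im,None,fx=s,fy=s,interpolation=cv2.INTER_CUBIC)); print(s)
E
python3 - <<'E'
from h import *
for n in ['top','side','wrist']: snap(n,n+'0')
print(robot.get_obs())
E
```

```text
pics
{'time': 0.15, 'joint_positions': array([-1.39011140e+00,  8.78015578e-02,  1.37185250e+00, -2.60159880e-05,
        1.68361095e+00, -1.03089695e-01]), 'qvel': array([ 0.00125958, -0.00153091, -0.00432057, -0.00072554,  0.00126883,
        0.0002791 ]), 'joint_torque': array([ 1.68935654e-03, -3.40642512e+01, -3.02792716e+01,  7.18803587e-02,
        3.05486983e-02, -1.19046299e-04]), 'tool_pos': array([ 0.15397327, -0.52792899,  0.40379155]), 'ee_rot': array([-3.13992651e+00, -1.46379534e-04,  2.83771588e-01]), 'wrist_force': array([-0.33158541, -0.97596471, -1.00189225]), 'wrist_torque': array([ 0.02543699,  0.03476945, -0.02245657]), 'width': 0.09420158623687624}
```

View pics/top0.png

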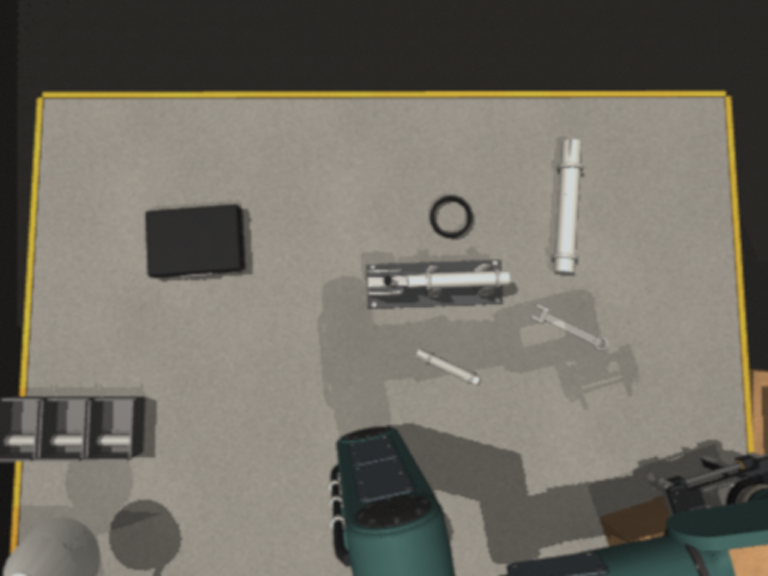

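View pics/side0.png

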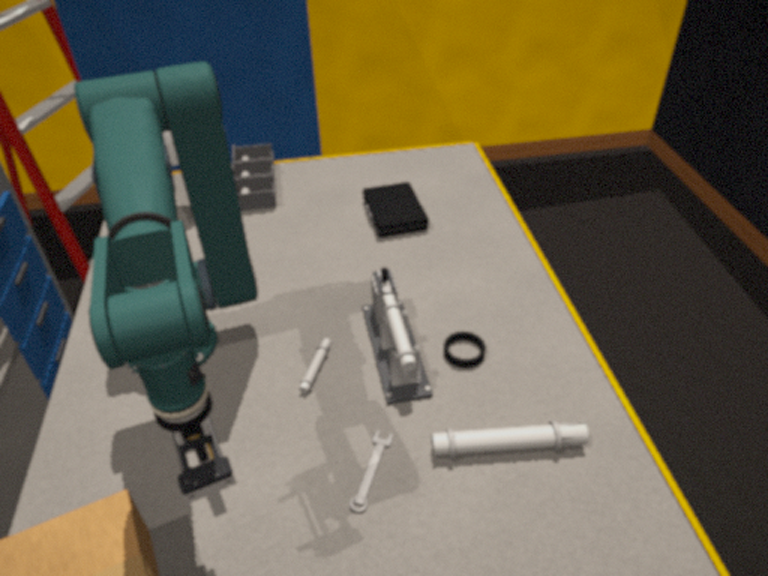

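View pics/wrist0.png

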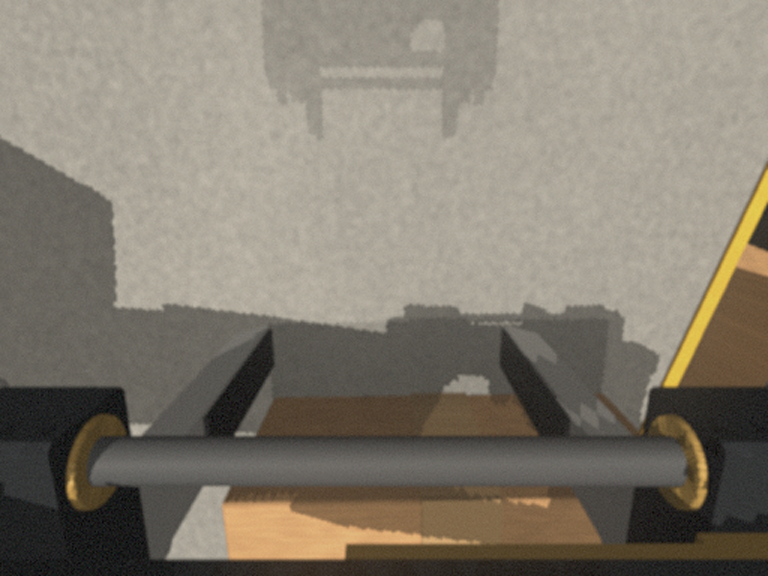

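The top view shows the cradle at about (434,283), with the keeper knob on its left at (388,281). The tape roll is at (451,217), the wrench at (570,327) and the case at (195,240). The two other shafts lie loose on the bench. Next I'll measure the shaft.

Run:
```python
from h import *
z=load('top0'); s=512/768
for n,u,v in [('knob',388,281),('sh434',434,281),('sh460',460,280),('end505',507,279),('base c1',369,304),('c2',501,303),('c3',499,263),('c4',369,267),('tape',437,217)]:
    print(n,pt(z,round(u*s),round(v*s)).round(4))
print(robot.camera_params('top')['t'],robot.camera_params('side')['t'])
P=cloud(z)
m=(P[...,2]>0.105)&(P[...,2]<0.125)&(P[...,0]>0.35)&(abs(P[...,1])<0.35)
Q=P[m]; print(len(Q),Q.min(0),Q.max(0))
vv,uu=np.where(m);print(uu.min(),uu.max(),vv.min(),vv.max())
z=load('side0');crop('side0',230,170,300,275,'sc')
crop('top0',235,165,350,215,'tc')
```

```text
knob [ 0.503  -0.0045  0.1537]
sh434 [ 0.5063 -0.0974  0.1149]
sh460 [ 0.5063 -0.1529  0.1139]
end505 [ 0.5094 -0.2486  0.1126]
base c1 [0.4618 0.0364 0.0116]
c2 [ 0.465  -0.2605  0.0057]
c3 [ 0.5562 -0.2581  0.0104]
c4 [0.5463 0.0364 0.0112]
tape [ 0.6614 -0.1181  0.0014]
[0.01669466 0.51583032 1.13325893] [-0.49700505  0.15131168  1.47220466]
968 [ 0.48192649 -0.25244378  0.10504816] [0.54123379 0.03471521 0.12390623]
246 339 176 195
5.523809523809524
6.782608695652174
```

View pics/tc.png

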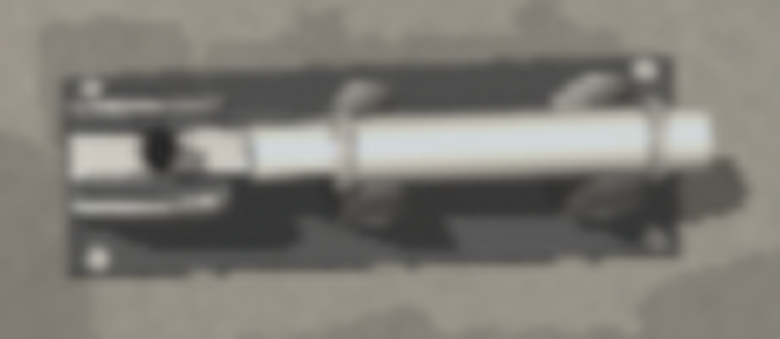

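View pics/sc.png

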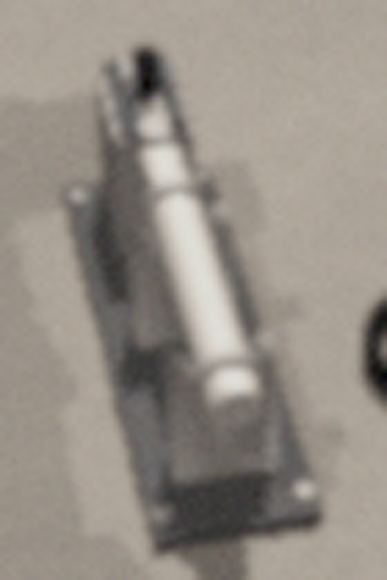

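Run:
```python
from h import *
from scipy.spatial.transform import Rotation as Ro
o=robot.get_obs(); P=robot.camera_params('wrist')
Rt=Ro.from_euler('xyz',o['ee_rot']).as_matrix()
C=-P['R'].T@P['t']; print('cam in tool',Rt.T@(C-o['tool_pos'])); print('cam axes in tool (cols x,y,z)\n',(Rt.T@P['R'].T).round(3)); print(P['mtx'],robot.tcp_to_tips)
z=load('top0');Q=cloud(z)
# shaft axis: project bar cross-section centre per y-bin
q=Q[(Q[...,2]>0.104)&(Q[...,0]>.45)&(Q[...,0]<.56)&(abs(Q[...,1]+.11)<.16)]
for y in np.arange(-.255,.04,.01):
    b=q[abs(q[:,1]-y)<.005]
    if len(b): print(round(y,3),len(b),b[:,0].min().round(4),b[:,0].max().round(4),b[:,2].max().round(4), b[np.argmax(b[:,2]),0].round(4))
```

```text
cam in tool [ 0.07281726 -0.00033737  0.02008321]
cam axes in tool (cols x,y,z)
 [[ 0.    -0.969 -0.248]
 [ 1.    -0.     0.001]
 [-0.001 -0.248  0.969]]
[[308.06456014   0.         257.43749511]
 [  0.         308.06456014 190.78749756]
 [  0.           0.           1.        ]] 0.1992
-0.255 10 0.5004 0.5288 0.115 0.5091
-0.245 29 0.5005 0.5288 0.1154 0.5215
-0.235 28 0.4945 0.5315 0.1215 0.5055
-0.225 43 0.4853 0.5414 0.1208 0.5117
-0.215 30 0.4852 0.5257 0.1195 0.5149
-0.205 29 0.4852 0.5412 0.1193 0.5119
-0.195 30 0.5004 0.5257 0.1203 0.5118
-0.185 30 0.5005 0.5257 0.1167 0.5122
-0.175 29 0.4977 0.5257 0.1172 0.5183
-0.165 30 0.4976 0.5256 0.1162 0.5153
-0.155 31 0.4973 0.5256 0.1174 0.5122
-0.145 32 0.4976 0.5223 0.1169 0.5061
-0.135 27 0.4973 0.5224 0.1165 0.5123
-0.125 27 0.4976 0.5225 0.1164 0.5154
-0.115 33 0.4973 0.5353 0.1181 0.5029
-0.105 34 0.4824 0.5385 0.1168 0.5092
-0.095 29 0.4973 0.5354 0.1171 0.5123
-0.085 34 0.4912 0.5258 0.1238 0.5086
-0.075 28 0.4972 0.5229 0.1172 0.5154
-0.065 30 0.4974 0.5192 0.1173 0.5062
-0.055 24 0.4973 0.5196 0.1169 0.5093
-0.045 22 0.4974 0.5193 0.1237 0.5026
-0.035 26 0.4825 0.5317 0.1231 0.4904
-0.025 63 0.4821 0.532 0.1234 0.5148
-0.015 48 0.482 0.5287 0.1557 0.5028
-0.005 48 0.4819 0.5284 0.1558 0.5058
0.005 48 0.482 0.5288 0.1565 0.5028
0.015 63 0.482 0.5287 0.1221 0.5181
0.025 48 0.4821 0.5286 0.1253 0.5239
0.035 32 0.4821 0.5287 0.1228 0.4966
```

```bash
cat >> h.py <<'E'
from scipy.spatial.transform import Rotation as Ro
PHI=np.pi/2+.02
def pose(ax,az,y,tilt,back=.18,yaw=PHI):
    """grasp point at (ax,y,az); tilt>0: flange leans to +x side (rot about cradle y)"""
    c=yaw-np.pi/2
    yax=np.array([-np.sin(c),np.cos(c),0]); Rb=Ro.from_euler('xyz',[np.pi,0,yaw])
    R=Ro.from_rotvec(yax*tilt)*Rb
    z=R.as_matrix()[:,2]; return np.array([ax,y,az])-back*z,R
def inc(p1,R1,p0=None,R0=None):
    o=robot.get_obs()
    if p0 is None: p0=o['tool_pos'];R0=Ro.from_euler('xyz',o['ee_rot'])
    d=R0.inv().apply(p1-p0)/.1; r=(R0.inv()*R1).as_rotvec()/(np.pi/2)
    return d.round(3),r.round(3)
E
python3 - <<'E'
from h import *
p,R=pose(.512,.24,-.16,0); print(p,inc(p,R))
print(pose(.512,.24,-.16,.5)[0])
E
```

```text
[ 0.512 -0.16   0.42 ] (array([ 4.467, -2.53 , -0.157]), array([-0.001, -0.001, -0.832]))
[ 0.59827934 -0.15827418  0.39796486]
```

Request:
move_arm([
  [[1,1,-0.57,-0.1,0,0,-0.2],[1,1,-0.57,-0.1,0,0,-0.2],[1,1,-0.57,-0.1,0,0,-0.2]],
])

```text
time: 0.4
tool_pos: [0.2349, -0.4439, 0.4143]
ee_rot: [-3.141, -0.001, 0.602]
wrist_force: [0.2, -1.1, 0.3]
width: 0.0939
```

Request:
move_arm([
  [[1,1,-0.2,0,0,0,-0.2],[1,1,-0.2,0,0,0,-0.2],[1,1,-0.2,0,0,0,-0.2]],
])

```text
time: 0.65
tool_pos: [0.3075, -0.3694, 0.4147]
ee_rot: [3.141, -0.002, 0.921]
wrist_force: [-0.4, -0.5, 0.8]
width: 0.0942
```

Run:
```python
from h import *
p,R=pose(.512,.24,-.16,0); print(p,inc(p,R))
```

```text
[ 0.512 -0.16   0.42 ] (array([ 2.905,  0.36 , -0.047]), array([ 0.001, -0.001, -0.427]))
```

Request:
move_arm([
  [[1,1,0.3,0,0,0,-0.22],[1,1,0.3,0,0,0,-0.22],[1,1,0.3,0,0,0,-0.22]],
])

```text
time: 0.9
tool_pos: [0.3926, -0.3092, 0.4144]
ee_rot: [3.141, -0.002, 1.266]
wrist_force: [-0.7, 0.1, 1.1]
width: 0.094
```

Run:
```python
from h import *
p,R=pose(.512,.24,-.16,0); print(p,inc(p,R))
```

```text
[ 0.512 -0.16   0.42 ] (array([ 1.781,  0.692, -0.052]), array([ 0.001, -0.001, -0.207]))
```

Request:
move_arm([
  [[1,0.9,0.35,-0.1,0,0,-0.21],[1,0.9,0.35,-0.1,0,0,-0.21],[1,0.9,0.35,-0.1,0,0,-0.21]],
])

```text
time: 1.15
tool_pos: [0.4536, -0.2334, 0.4249]
ee_rot: [3.14, -0.002, 1.598]
wrist_force: [-0.8, -1.4, -0.5]
width: 0.0939
```

Run:
```python
from h import *
p,R=pose(.512,.24,-.16,.6); print(p,inc(p,R))
```

```text
[ 0.61361532 -0.15796742  0.38856041] (array([0.71 , 1.619, 0.367]), array([0.383, 0.   , 0.005]))
```

Request:
move_arm([
  [[1,0.7,0.9,0.0,0.2,0,0],[1,0.7,0.9,0.0,0.2,0,0],[1,0.7,0.9,0,0.2,0,0],[1,0.7,0.9,0,0.2,0,0]],
])

```text
time: 1.48
tool_pos: [0.5442, -0.1619, 0.4213]
ee_rot: [-2.822, -0.004, 1.594]
wrist_force: [-1.9, -0.3, -0.9]
width: 0.094
```

Run:
```python
from h import *
p,R=pose(.512,.24,-.16,.6); print(p,inc(p,R))
```

```text
[ 0.61361532 -0.15796742  0.38856041] (array([0.022, 0.763, 0.092]), array([ 0.179, -0.001,  0.003]))
```

Request:
move_arm([
  [[1,0,0.76,0.1,0.18,0,0],[1,0,0.76,0.1,0.18,0,0],[1,0,0.76,0.1,0.18,0,0],[1,0,0.76,0.1,0.18,0,0]],
])

```text
time: 1.82
tool_pos: [0.6116, -0.1648, 0.3837]
ee_rot: [-2.532, -0.004, 1.588]
wrist_force: [-0.7, -0.1, -0.2]
width: 0.0941
```

Run:
```python
from h import *
snap('wrist','w1'); p,R=pose(.512,.24,-.16,.6); print(p,inc(p,R))
```

```text
[ 0.61361532 -0.15796742  0.38856041] (array([ 0.068,  0.027, -0.023]), array([-0.001, -0.002, -0.001]))
```

View pics/w1.png

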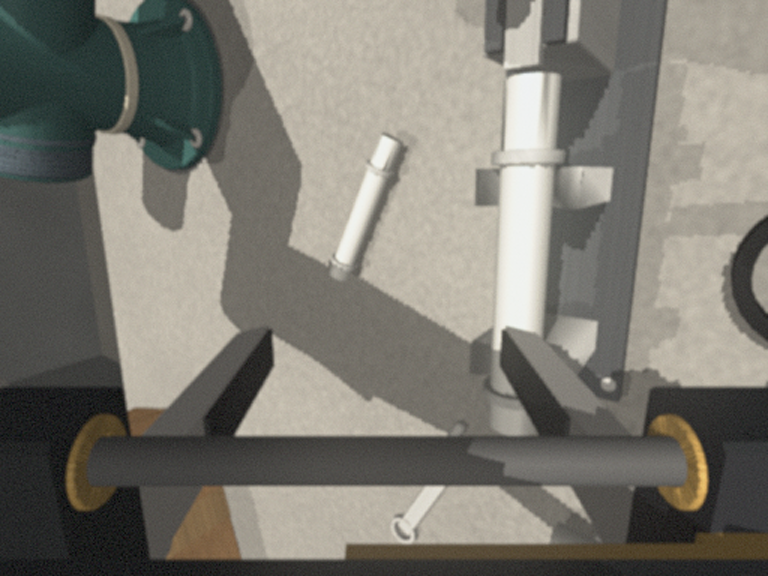

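Run:
```python
from h import *
crop('w1',310,30,420,120,'w1c')
z=load('w1');print('in px512; depth along',)
P=cloud(z)
for v in (60,75,90):
    print(v,[(u,*(P[v,u]*1000).round(0)) for u in range(330,384,3)])
```

```text
6.444444444444445
in px512; depth along
60 [(330, np.float64(447.0), np.float64(-35.0), np.float64(1.0)), (333, np.float64(450.0), np.float64(-35.0), np.float64(0.0)), (336, np.float64(497.0), np.float64(-53.0), np.float64(110.0)), (339, np.float64(501.0), np.float64(-53.0), np.float64(112.0)), (342, np.float64(504.0), np.float64(-53.0), np.float64(114.0)), (345, np.float64(506.0), np.float64(-54.0), np.float64(113.0)), (348, np.float64(509.0), np.float64(-54.0), np.float64(115.0)), (351, np.float64(512.0), np.float64(-54.0), np.float64(115.0)), (354, np.float64(513.0), np.float64(-54.0), np.float64(114.0)), (357, np.float64(516.0), np.float64(-54.0), np.float64(113.0)), (360, np.float64(518.0), np.float64(-54.0), np.float64(112.0)), (363, np.float64(519.0), np.float64(-54.0), np.float64(110.0)), (366, np.float64(521.0), np.float64(-54.0), np.float64(108.0)), (369, np.float64(522.0), np.float64(-54.0), np.float64(104.0)), (372, np.float64(524.0), np.float64(-53.0), np.float64(101.0)), (375, np.float64(501.0), np.float64(-40.0), np.float64(10.0)), (378, np.float64(504.0), np.float64(-
[... 1686 characters left out ...]
 (351, np.float64(513.0), np.float64(-76.0), np.float64(114.0)), (354, np.float64(515.0), np.float64(-76.0), np.float64(113.0)), (357, np.float64(517.0), np.float64(-76.0), np.float64(111.0)), (360, np.float64(519.0), np.float64(-76.0), np.float64(110.0)), (363, np.float64(521.0), np.float64(-76.0), np.float64(110.0)), (366, np.float64(523.0), np.float64(-76.0), np.float64(106.0)), (369, np.float64(524.0), np.float64(-76.0), np.float64(104.0)), (372, np.float64(501.0), np.float64(-70.0), np.float64(12.0)), (375, np.float64(504.0), np.float64(-70.0), np.float64(11.0)), (378, np.float64(508.0), np.float64(-70.0), np.float64(11.0)), (381, np.float64(510.0), np.float64(-70.0), np.float64(11.0))]
```

View pics/w1c.png

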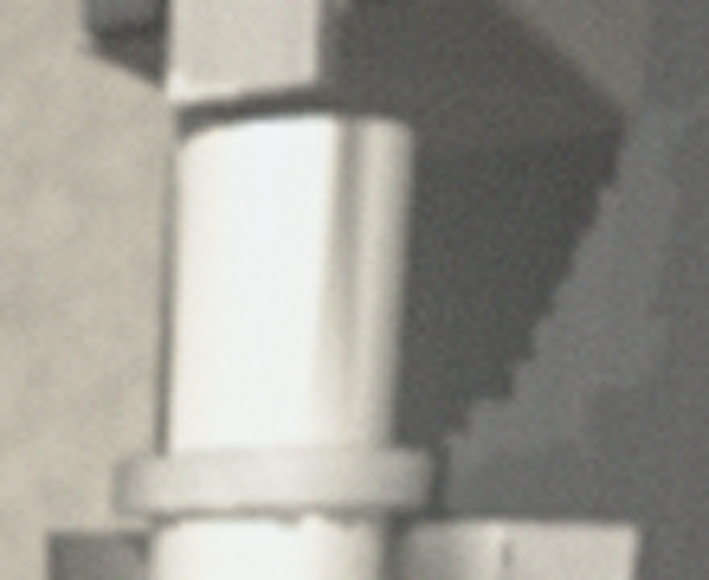

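Run:
```python
from h import *
ps=[pose(.51,.24,-.14,.0), pose(.47,.22,-.14,-.5), pose(.44,.18,-.14,-.8), pose(.42,.16,-.14,-1.)]
a=None
for p,R in ps:
    print(p.round(3), inc(p,R) if a is None else inc(p,R,*a)); a=(p,R)
```

```text
[ 0.51 -0.14  0.42] (array([ 0.266, -1.003,  0.303]), array([-0.383, -0.002, -0.002]))
[ 0.384 -0.142  0.378] (array([ 0.008, -1.263,  0.42 ]), array([-0.318,  0.   ,  0.   ]))
[ 0.311 -0.143  0.305] (array([ 0.006, -0.987,  0.288]), array([-0.191,  0.   , -0.   ]))
[ 0.269 -0.143  0.257] (array([ 0.004, -0.64 ,  0.032]), array([-0.127,  0.   ,  0.   ]))
```

Request:
move_arm([
  [[1,0.27,-1,0.3,-0.38,0,0],[1,0.27,-1,0.3,-0.38,0,0],[1,0.27,-1,0.3,-0.38,0,0],[1,0.27,-1,0.3,-0.38,0,0],[1,0.27,-1,0.3,-0.38,0,0]],
])

```text
time: 2.28
tool_pos: [0.5059, -0.1385, 0.4293]
ee_rot: [3.124, 0.005, 1.586]
wrist_force: [-0.1, -0.5, 0.4]
width: 0.0938
```

Request:
move_arm([
  [[1,0,-1,0.35,-0.32,0,0],[1,0,-1,0.35,-0.32,0,0],[1,0,-1,0.35,-0.32,0,0],[1,0,-1,0.35,-0.32,0,0],[1,0,-1,0.35,-0.32,0,0]],
])

```text
time: 2.7
tool_pos: [0.4053, -0.1399, 0.3904]
ee_rot: [2.629, 0.004, 1.583]
wrist_force: [-0.3, -0.1, -0.2]
width: 0.0941
```

Run:
```python
from h import *
snap('wrist','w2');p,R=pose(.42,.16,-.14,-1.); print(p,inc(p,R)); print(robot.get_obs()['joint_positions'])
p,R=pose(.44,.18,-.14,-.8); print(p,inc(p,R));
```

```text
[ 0.26856551 -0.14302909  0.25725442] (array([-0.004, -1.854,  0.496]), array([-0.313,  0.005, -0.001]))
[-0.55728639 -0.34149361  1.81672317  0.27841448  1.23869818 -0.60561495]
[ 0.31090173 -0.14258231  0.30540721] (array([-0.008, -1.25 ,  0.282]), array([-0.186,  0.005, -0.002]))
```

View pics/w2.png

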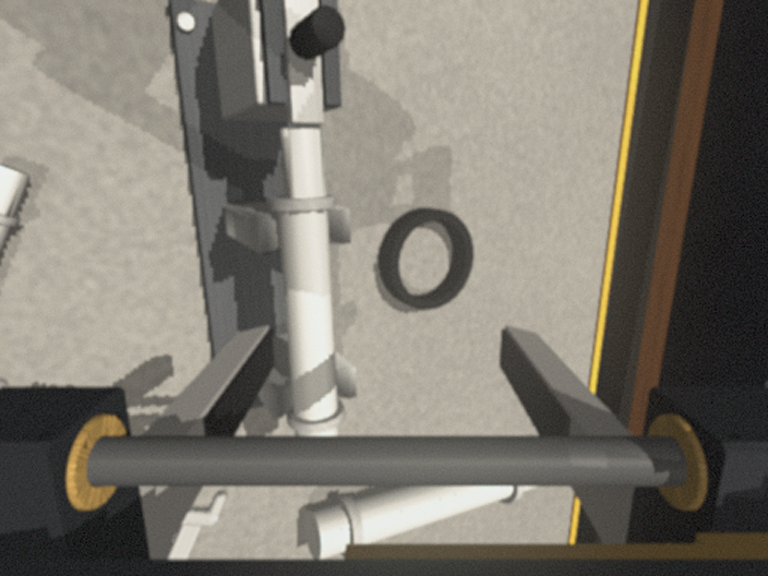

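```bash
cat >> h.py <<'E'
def prof(f,u0,u1,v0,v1,yaw=.02,ymin=-.08,ymax=-.05):
    """shaft cross section points (cradle-x rel, z) mm"""
    z=load(f);P=cloud(z)[v0:v1,u0:u1].reshape(-1,3)
    P=P[(P[:,1]>ymin)&(P[:,1]<ymax)&(P[:,2]>.075)&(P[:,2]<.125)]
    x=(P[:,0]+(P[:,1]+.16)*np.tan(yaw)); return np.c_[x,P[:,2]]*1000
E
python3 - <<'E'
from h import *
from scipy.optimize import least_squares
z=load('w2');P=cloud(z)
crop('w2',170,60,260,150,'w2c')
# plain bar fit, for axis
for ys in [(-.195,-.125),(-.2,-.16),(-.15,-.12)]:
  for f,b in (('w2',(170,240,120,270)),('w1',(300,380,100,270))):
    q=prof(f,*b,ymin=ys[0],ymax=ys[1]); q=q[(abs(q[:,0]-511)<25)&(q[:,1]>95)]
    r=least_squares(lambda a:np.hypot(q[:,0]-a[0],q[:,1]-a[1])-15,[511,100],loss='soft_l1'); print(f,ys,len(q),r.x)
for f,b in (('w2',(170,240,85,130)),('w1',(320,385,45,100))):
    q=prof(f,*b); ang=np.degrees(np.arctan2(q[:,1]-100,q[:,0]-511)); rr=np.hypot(q[:,0]-511,q[:,1]-100)
    for a in range(-20,260,10):
        k=abs((ang%360)-(a%360))<5
        if k.sum()>3: print(f,a,k.sum(),np.median(rr[k]).round(1))
E
```

```text
6.444444444444445
w2 (-0.195, -0.125) 2200 [512.44318825  99.85860207]
w1 (-0.195, -0.125) 2395 [512.35922924  99.78232284]
w2 (-0.2, -0.16) 1194 [512.74513825  99.84704165]
w1 (-0.2, -0.16) 1014 [512.64907381  99.79323356]
w2 (-0.15, -0.12) 1010 [512.08560283  99.84216935]
w1 (-0.15, -0.12) 1231 [512.03228001  99.79231239]
w2 20 4 15.0
w2 30 12 14.9
w2 40 38 14.9
w2 50 48 14.9
w2 60 70 14.8
w2 70 84 14.8
w2 80 90 14.8
w2 90 105 14.7
w2 100 110 14.8
w2 110 111 14.7
w2 120 112 14.7
w2 130 108 14.9
w2 140 95 14.8
w2 150 40 14.7
w1 -10 16 14.8
w1 0 16 14.8
w1 10 62 14.9
w1 20 86 14.7
w1 30 108 14.7
w1 40 110 14.8
w1 50 125 14.8
w1 60 141 14.7
w1 70 132 14.6
w1 80 131 14.9
w1 90 125 14.6
w1 100 116 14.6
w1 110 97 14.7
w1 120 90 14.8
w1 130 60 14.8
w1 140 38 14.8
w1 150 18 14.8
```

View pics/w2c.png

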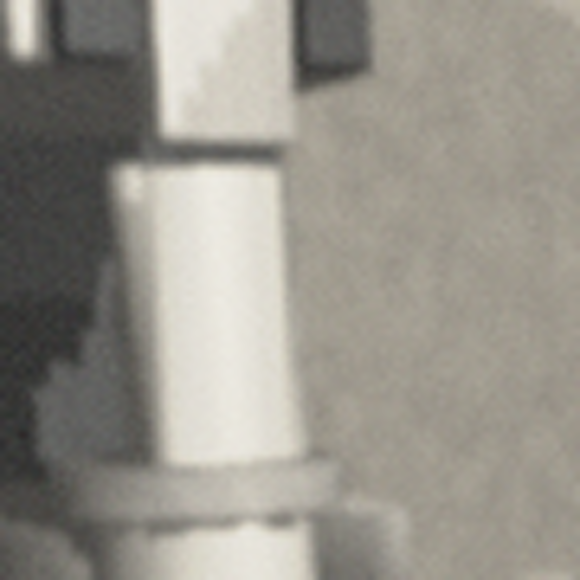

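```bash
sed -i 's/^PHI=.*/PHI=np.pi\/2+.034/' h.py
python3 - <<'E'
from h import *
A=(.5124,.0998,-.16)
ps=[pose(*A,-.8,back=.29),pose(*A,-.8,back=.18),pose(*A,.8)]
a=None
for p,R in ps:
    print(p.round(3), inc(p,R) if a is None else inc(p,R,*a)); a=(p,R)
E
```

```text
[ 0.304 -0.167  0.302] (array([-0.251, -1.327,  0.281]), array([-0.186,  0.01 , -0.009]))
[ 0.383 -0.164  0.225] (array([0. , 0. , 1.1]), array([0., 0., 0.]))
[ 0.641 -0.156  0.225] (array([-0.   ,  1.799,  1.853]), array([1.019, 0.   , 0.   ]))
```

Request:
move_arm([
  [[1,-0.25,-1,0.25,-0.186,0.01,-0.009],[1,-0.25,-1,0.25,-0.186,0.01,-0.009],[1,-0.25,-1,0.25,-0.186,0.01,-0.009],[1,-0.25,-1,0.25,-0.186,0.01,-0.009],[1,-0.25,-1,0.25,-0.186,0.01,-0.009]],
])

```text
time: 3.17
tool_pos: [0.3337, -0.1672, 0.3186]
ee_rot: [2.348, -0.004, 1.605]
wrist_force: [0.1, 0.1, 0.2]
width: 0.0943
```

Run:
```python
from h import *
snap('wrist','w3')
A=(.5124,.0998,-.16)
p,R=pose(*A,-.8,back=.29); print(inc(p,R)); print(robot.get_obs()['joint_positions'])
p,R=pose(*A,-.8); print(inc(p,R))
crop('w3',100,0,300,150,'w3c')
```

```text
(array([ 0.014, -0.347, -0.085]), array([-0.002, -0.002,  0.001]))
[-0.84819011 -0.50502735  2.11240926  0.68142901  1.0732141  -1.07585472]
(array([ 0.011, -0.342,  1.015]), array([-0.002, -0.002,  0.001]))
3.8666666666666667
```

View pics/w3.png

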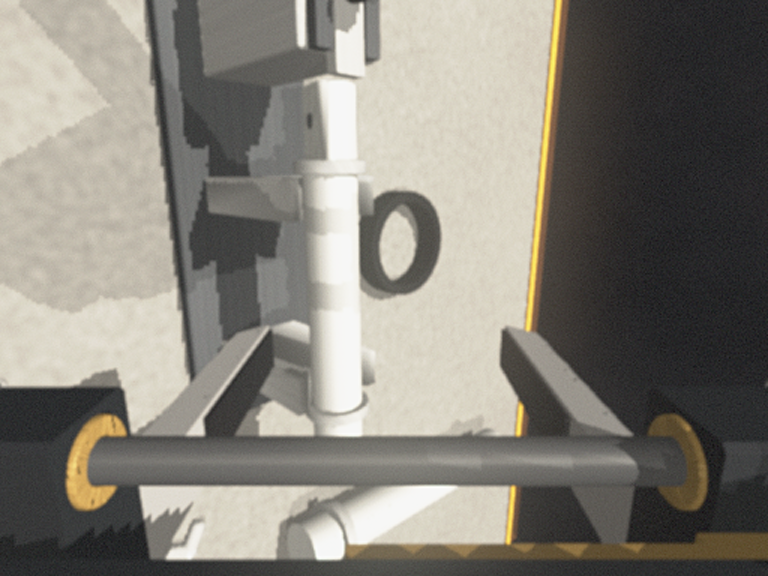

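The hole is now visible at (310,121), so the flat faces down and to −x. I'll work out the angle.

```bash
cat >> h.py <<'E'
from scipy.optimize import least_squares
def flatang(f,b,ymin=-.08,ymax=-.052,ax=.5124,az=.0998,pr=True):
    q=prof(f,*b,yaw=.034,ymin=ymin,ymax=ymax)-np.array([ax,az])*1000
    r=np.hypot(*q.T);q=q[(r<18)&(r>8)]
    th=np.arctan2(q[:,1],q[:,0])
    best=[]
    for a in np.radians(np.arange(0,360,1)):
        d=np.minimum(np.hypot(*q.T)-15, 99); fl=q@[np.cos(a),np.sin(a)]-10
        sd=np.maximum(d,fl)  # sdf of D-section
        best.append(np.mean(np.minimum(np.abs(sd),3)))
    best=np.array(best);i=np.argsort(best)[:8]
    if pr: print(f,len(q),'best deg',i,best[i].round(3))
    r=np.hypot(*q.T);thd=np.degrees(th)%360
    for a in range(0,360,10):
        k=(abs((thd-a+180)%360-180)<5)
        if pr and k.sum()>3: print(a,k.sum(),np.median(r[k]).round(1),end=' | ')
    return i[0]
E
python3 - <<'E'
from h import *
flatang('w3',(190,250,50,112))
E
```

```text
w3 1354 best deg [198 197 199 196 200 195 201 194] [0.402 0.407 0.408 0.419 0.421 0.434 0.44  0.454]
40 4 14.9 | 50 22 15.0 | 60 38 15.0 | 70 59 15.0 | 80 77 14.9 | 90 105 14.9 | 100 113 15.1 | 110 127 15.0 | 120 130 15.1 | 130 139 14.9 | 140 127 15.0 | 150 93 14.9 | 160 48 12.8 | 170 42 11.4 | 180 34 10.6 | 190 28 10.3 | 200 28 10.1 | 210 29 10.3 | 220 25 10.9 | 230 35 11.9 | 240 40 13.4 | 250 11 14.9 |
```

View pics/w3c.png

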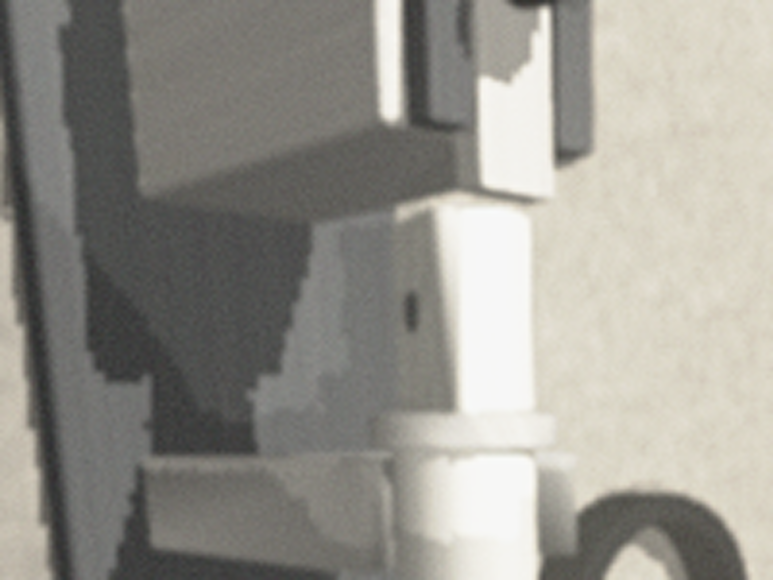

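Request:
move_arm([
  [[1,0.01,-0.34,0,0,0,0],[1,0.01,-0.34,0.0,0,0,0],[1,0.01,-0.34,0.3,0,0,0],[1,0.01,-0.34,0.6,0,0,0],[1,0.01,-0.34,0.9,0,0,0],[1,0.01,-0.34,1,0,0,0],[1,0.01,-0.34,1,0,0,0],[1,0.01,-0.34,1,0,0,0]],
])

```text
time: 3.88
tool_pos: [0.384, -0.1637, 0.2258]
ee_rot: [2.345, -0.003, 1.611]
wrist_force: [-0.5, 0.3, -1.0]
width: 0.0938
```

Run:
```python
from h import *
A=(.5124,.0998,-.16)
p,R=pose(*A,-.8); print(inc(p,R)); print(robot.get_obs()['joint_positions'])
snap('wrist','w4')
```

```text
(array([-0.007, -0.009, -0.001]), array([-0.002, -0.004,  0.002]))
[-0.72410422 -0.2818035   2.17123983  0.77896707  0.78471922 -1.19929758]
```

View pics/w4.png

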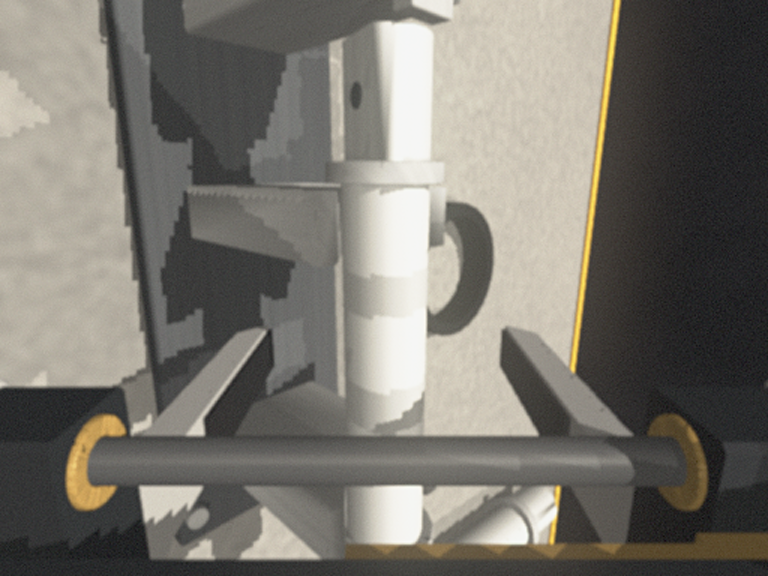

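The shaft is centred between the fingers at column 386, with the hole at (356,95). I'll close the jaws.

Run:
```python
from h import *
flatang('w4',(215,300,10,112))
```

```text
w4 3871 best deg [198 197 199 200 196 201 195 202] [0.378 0.383 0.383 0.397 0.398 0.416 0.42  0.439]
60 59 14.9 | 70 111 14.9 | 80 176 15.0 | 90 251 15.0 | 100 296 15.0 | 110 355 15.1 | 120 375 15.1 | 130 411 15.1 | 140 405 15.1 | 150 317 14.8 | 160 174 12.6 | 170 140 11.5 | 180 134 10.7 | 190 95 10.2 | 200 102 10.2 | 210 84 10.4 | 220 94 10.9 | 230 119 11.9 | 240 146 13.5 | 250 25 14.9 |
```

Request:
move_arm([
  [[0,0,0,0,0,0,0],[0,0,0,0,0,0,0],[0,0,0,0,0,0,0],[0,0,0,0,0,0,0],[0,0,0,0,0,0,0],[0,0,0,0,0,0,0],[0,0,0,0,0,0,0],[0,0,0,0,0,0,0]],
])

```text
time: 4.6
tool_pos: [0.3816, -0.1638, 0.2237]
ee_rot: [2.347, -0.004, 1.608]
wrist_force: [0.1, -0.3, -0.9]
width: 0.0441
```

Request:
move_arm([
  [[0,0,0,0,0,0,0],[0,0,0,0,0,0,0],[0,0,0,0,0,0,0],[0,0,0,0,0,0,0],[0,0,0,0,0,0,0],[0,0,0,0,0,0,0]],
])

```text
time: 5.1
tool_pos: [0.3827, -0.1638, 0.2254]
ee_rot: [2.343, -0.004, 1.608]
wrist_force: [5.8, 1.3, 2.1]
width: 0.0292
```

Request:
move_arm([
  [[0,0,0.157,0.007,0.0556,0,0],[0,0,0.313,0.027,0.1111,0,0],[0,0,0.466,0.061,0.1667,0,0],[0,0,0.616,0.109,0.2222,0,0],[0,0,0.761,0.169,0.2778,0,0],[0,0,0.9,0.241,0.3333,0,0]],
])

```text
time: 5.6
tool_pos: [0.4635, -0.161, 0.273]
ee_rot: [2.869, -0.002, 1.607]
wrist_force: [4.8, 1.0, -1.5]
width: 0.0296
```

Run:
```python
from h import *
snap('wrist','w5'); flatang('w5',(215,300,10,112)); print(robot.get_obs()['wrist_force'])
```

```text
w5 3877 best deg [169 168 170 167 171 166 172 165] [0.434 0.435 0.442 0.442 0.456 0.457 0.475 0.478]
30 63 14.6 | 40 114 14.6 | 50 161 14.6 | 60 247 14.6 | 70 303 14.7 | 80 324 14.8 | 90 380 14.8 | 100 394 14.9 | 110 417 15.0 | 120 334 14.8 | 130 181 13.1 | 140 140 11.7 | 150 124 10.8 | 160 117 10.4 | 170 93 10.4 | 180 102 10.6 | 190 87 11.1 | 200 119 12.1 | 210 146 13.7 | 220 29 15.1 | [-7.2845763  -1.7156042  11.56706309]
```

View pics/w5.png

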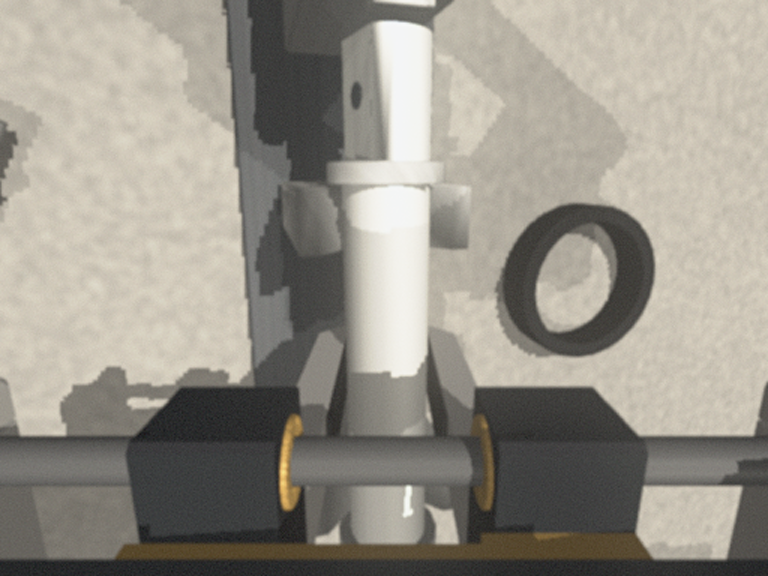

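The shaft turned 29° with the tool and didn't slip. I'll carry on.

Request:
move_arm([
  [[0,0,0.157,0.007,0.0556,0,0],[0,0,0.313,0.027,0.1111,0,0],[0,0,0.466,0.061,0.1667,0,0],[0,0,0.616,0.109,0.2222,0,0],[0,0,0.761,0.169,0.2778,0,0],[0,0,0.9,0.241,0.3333,0,0]],
])

```text
time: 6.15
tool_pos: [0.5564, -0.1576, 0.2741]
ee_rot: [-2.892, -0.003, 1.61]
wrist_force: [1.2, -0.9, 4.3]
width: 0.0295
```

Request:
move_arm([
  [[0,0,0.157,0.007,0.0556,0,0],[0,0,0.313,0.027,0.1111,0,0],[0,0,0.466,0.061,0.1667,0,0],[0,0,0.616,0.109,0.2222,0,0],[0,0,0.761,0.169,0.2778,0,0],[0,0,0.9,0.241,0.3333,0,0]],
])

```text
time: 6.65
tool_pos: [0.637, -0.1544, 0.228]
ee_rot: [-2.366, -0.005, 1.609]
wrist_force: [1.7, -0.7, 7.8]
width: 0.0296
```

Run:
```python
from h import *
snap('wrist','w6'); flatang('w6',(215,300,10,112)); o=robot.get_obs();print(o['wrist_force'],o['joint_positions'])
print(inc(*pose(.5124,.0998,-.16,.77)))
```

```text
w6 3945 best deg [108 109 110 107 111 106 112 105] [0.59  0.59  0.595 0.595 0.606 0.607 0.622 0.625]
0 244 15.5 | 10 312 15.6 | 20 357 15.6 | 30 400 15.7 | 40 415 15.8 | 50 438 15.7 | 60 323 15.3 | 70 185 13.1 | 80 157 11.7 | 90 128 11.0 | 100 109 10.5 | 110 97 10.5 | 120 97 10.7 | 130 103 11.1 | 140 128 12.2 | 150 128 13.8 | 160 6 14.7 | 330 42 15.1 | 340 101 15.2 | 350 174 15.3 | [ 0.21743313  0.57806727 15.53394051] [-0.27409755  0.66873952  1.05086145 -0.26253465  2.17186327 -0.37729243]
(array([-0.017, -0.029, -0.033]), array([-0.013, -0.001,  0.004]))
```

View pics/w6.png

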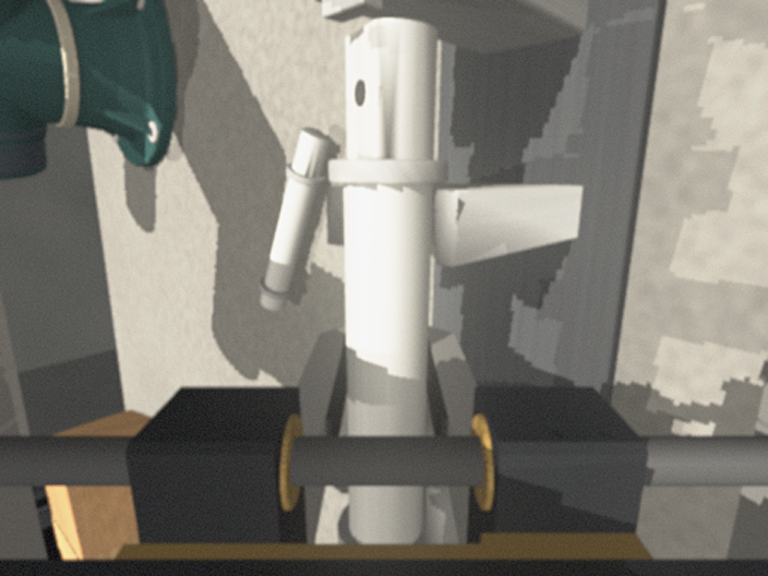

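Request:
move_arm([
  [[1,0,0,0,0,0,0],[1,0,0,0,0,0,0],[1,0,0,0,0,0,0],[1,0,0,0,0,0,0],[1,0,0,0,0,0,0],[1,0,0,0,0,0,0],[1,0,0,0,0,0,0],[1,0,0,0,0,0,0]],
])

```text
time: 7.37
tool_pos: [0.6359, -0.1542, 0.2263]
ee_rot: [-2.366, -0.004, 1.608]
wrist_force: [0.4, 0.3, 0.1]
width: 0.079
```

Request:
move_arm([
  [[1,0,0,0,0,0,0],[1,0,0,0,0,0,0],[1,0,0,0,0,0,0]],
])

```text
time: 7.62
tool_pos: [0.6361, -0.1542, 0.2262]
ee_rot: [-2.366, -0.004, 1.608]
wrist_force: [0.9, -0.5, 0.5]
width: 0.0935
```

Run:
```python
from h import *
snap('wrist','w7'); flatang('w7',(215,300,10,112)); o=robot.get_obs();print(o['width'],inc(*pose(.5124,.0998,-.16,.77)))
```

```text
w7 3961 best deg [110 111 109 112 108 113 107 114] [0.395 0.397 0.404 0.409 0.421 0.428 0.442 0.45 ]
0 259 14.8 | 10 312 14.8 | 20 351 14.9 | 30 386 14.9 | 40 412 14.9 | 50 416 15.0 | 60 352 14.9 | 70 187 13.2 | 80 135 11.7 | 90 118 10.8 | 100 106 10.3 | 110 86 10.1 | 120 92 10.3 | 130 87 10.7 | 140 99 11.7 | 150 126 13.1 | 160 63 14.6 | 320 13 14.8 | 330 53 14.8 | 340 128 14.8 | 350 178 14.8 | 0.0940245634170177 (array([-0.016, -0.009, -0.031]), array([-0.004, -0.   ,  0.003]))
```

View pics/w7.png

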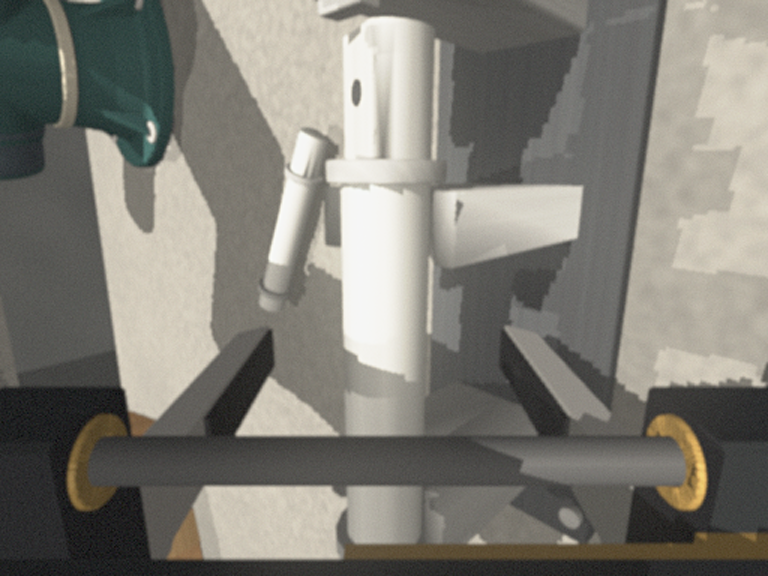

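Request:
move_arm([
  [[1,0,-0.188,0.01,-0.0667,0,0],[1,0,-0.374,0.039,-0.1333,0,0],[1,0,-0.556,0.088,-0.2,0,0],[1,0,-0.732,0.156,-0.2667,0,0],[1,0,-0.9,0.241,-0.3333,0,0]],
])

```text
time: 8.08
tool_pos: [0.5546, -0.1574, 0.2731]
ee_rot: [-2.896, -0.003, 1.608]
wrist_force: [0.3, -1.1, -0.1]
width: 0.0939
```

Request:
move_arm([
  [[1,0,-0.188,0.01,-0.0667,0,0],[1,0,-0.374,0.039,-0.1333,0,0],[1,0,-0.556,0.088,-0.2,0,0],[1,0,-0.732,0.156,-0.2667,0,0],[1,0,-0.9,0.241,-0.3333,0,0],[1,0,-0.9,0.241,-0.3333,0,0],[1,0,-0.9,0.241,-0.3333,0,0]],
])

```text
time: 8.67
tool_pos: [0.4608, -0.1608, 0.2709]
ee_rot: [2.873, -0.004, 1.607]
wrist_force: [0.8, -0.9, 0.5]
width: 0.0939
```

Run:
```python
from h import *
snap('wrist','w8'); flatang('w8',(215,300,10,112)); o=robot.get_obs();print(o['width'],inc(*pose(.5124,.0998,-.16,-.28)))
```

```text
w8 4110 best deg [110 111 109 112 108 113 107 114] [0.483 0.486 0.49  0.5   0.507 0.523 0.533 0.556]
20 8 14.9 | 30 46 14.9 | 40 120 14.9 | 50 170 15.0 | 60 315 14.8 | 70 453 13.3 | 80 330 11.7 | 90 308 10.8 | 100 271 10.3 | 110 257 10.2 | 120 266 10.4 | 130 283 10.8 | 140 356 11.8 | 150 413 13.2 | 160 299 14.7 | 170 135 15.0 | 180 76 15.0 | 190 4 15.0 | 0.0940609897867979 (array([-0.006,  0.007, -0.008]), array([-0.006, -0.003,  0.001]))
```

View pics/w8.png

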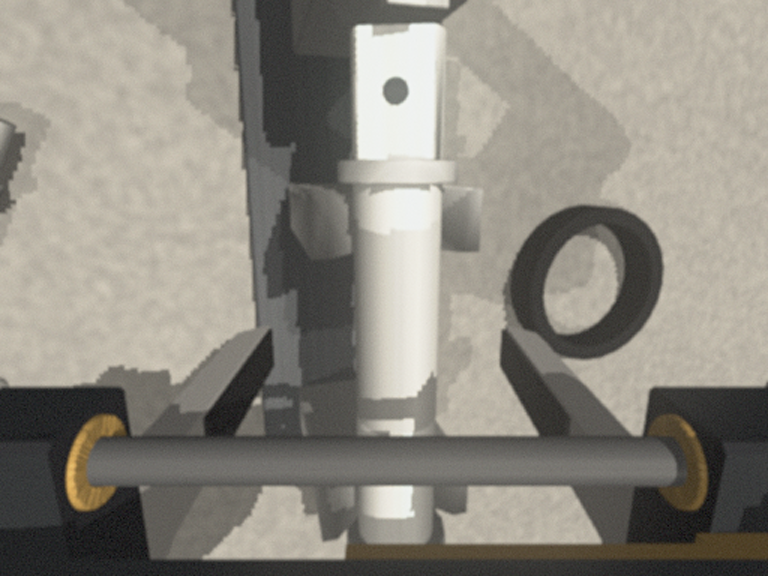

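The flat reads 111°. The shaft sits about 3 mm towards tool +y, so I'll centre on it and grip.

Request:
move_arm([
  [[1,0,0.03,0,0,0,0],[0,0,0.03,0,0,0,0],[0,0,0.03,0,0,0,0],[0,0,0.03,0,0,0,0],[0,0,0.03,0,0,0,0],[0,0,0.03,0,0,0,0],[0,0,0.03,0,0,0,0],[0,0,0.03,0,0,0,0]],
])

```text
time: 9.38
tool_pos: [0.4648, -0.1608, 0.2718]
ee_rot: [2.87, -0.004, 1.608]
wrist_force: [0.6, 0.3, 0.2]
width: 0.0508
```

Request:
move_arm([
  [[0,0,0,0,0,0,0],[0,0,0,0,0,0,0],[0,0,0,0,0,0,0],[0,0,0,0,0,0,0],[0,0,0,0,0,0,0],[0,0,0,0,0,0,0],[0,0,0,0,0,0,0]],
])

```text
time: 9.97
tool_pos: [0.4642, -0.1608, 0.2717]
ee_rot: [2.872, -0.004, 1.608]
wrist_force: [-5.1, -0.7, 3.2]
width: 0.0292
```

Request:
move_arm([
  [[0,0,0.11,0.003,0.0389,0,0],[0,0,0.22,0.013,0.0778,0,0],[0,0,0.328,0.03,0.1167,0,0],[0,0,0.435,0.053,0.1556,0,0],[0,0,0.54,0.083,0.1944,0,0],[0,0,0.645,0.12,0.2333,0,0],[0,0,0.645,0.12,0.2333,0,0]],
])

```text
time: 10.55
tool_pos: [0.5317, -0.1582, 0.2798]
ee_rot: [-3.044, -0.003, 1.609]
wrist_force: [-6.4, 1.2, 11.0]
width: 0.0291
```

Run:
```python
from h import *
snap('wrist','w9'); flatang('w9',(215,300,10,112)); o=robot.get_obs();print(o['width'],o['wrist_force'],inc(*pose(.5124,.0998,-.16,.08)))
```

```text
w9 3434 best deg [187 186 185 188 184 189 190 183] [1.364 1.364 1.364 1.364 1.365 1.365 1.366 1.366]
10 12 18.0 | 20 6 17.9 | 30 12 17.9 | 40 89 17.5 | 50 489 16.5 | 60 422 14.6 | 70 369 13.7 | 80 333 13.1 | 90 338 12.8 | 100 330 13.0 | 110 371 13.6 | 120 384 14.7 | 130 167 14.7 | 140 84 14.2 | 150 28 13.6 | 0.029260127319649398 [-4.51923846  0.9425546  10.8471351 ] (array([-0.011, -0.044,  0.011]), array([-0.01 , -0.002,  0.003]))
```

View pics/w9.png

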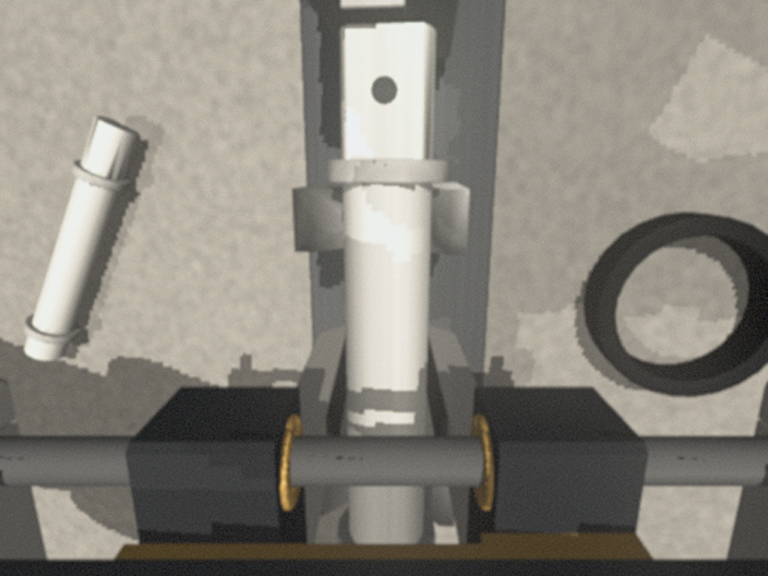

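The shaft has ridden up about 3 mm in the grip, towards +x. I'll move back onto the axis to re-seat it and measure again.

Request:
move_arm([
  [[0,0,-0.02,0.01,0,0,0],[0,0,-0.03,0.01,0,0,0],[0,0,-0.03,0.01,0,0,0],[0,0,-0.03,0.01,0,0,0]],
])

```text
time: 10.93
tool_pos: [0.5277, -0.1584, 0.2773]
ee_rot: [-3.05, -0.004, 1.608]
wrist_force: [2.4, 0.3, 1.3]
width: 0.0295
```

```bash
cat >> h.py <<'E'
def flatfit(f,b,ymin=-.08,ymax=-.052):
    q=prof(f,*b,yaw=.034,ymin=ymin,ymax=ymax)-np.array([512.4,99.8]);q=q[np.hypot(*q.T)<20]
    def sd(a): 
        p=q-a[:2]; return np.maximum(np.hypot(*p.T)-15, p@[np.cos(a[2]),np.sin(a[2])]-10)
    bs=None
    for a0 in np.radians(range(30,331,30)):
        r=least_squares(sd,[0,0,a0],loss='soft_l1',f_scale=.5)
        if bs is None or r.cost<bs.cost: bs=r
    print(f,len(q),'centre off mm',bs.x[:2].round(2),'flat deg',np.degrees(bs.x[2]).round(2)%360,'rms',np.sqrt(np.mean(sd(bs.x)**2)).round(2))
E
python3 - <<'E'
from h import *
B=(215,300,10,112)
snap('wrist','w10')
for f in ('w7','w8','w9','w10'): flatfit(f,B)
o=robot.get_obs();print(o['width'],o['wrist_force'],inc(*pose(.5124,.0998,-.16,.1)))
E
```

```text
w7 3961 centre off mm [-0.14  0.03] flat deg 110.24 rms 0.52
w8 4110 centre off mm [-0.09  0.05] flat deg 110.18 rms 0.62
w9 4125 centre off mm [2.67 2.72] flat deg 89.73 rms 0.63
w10 4130 centre off mm [-0.08  0.07] flat deg 90.01 rms 0.61
0.02926966000922752 [3.05286757 0.62029505 1.32110569] (array([-0.01 ,  0.024, -0.018]), array([ 0.005, -0.002,  0.002]))
```

The shaft is seated and the flat reads 90.0°. I'll release.

Request:
move_arm([
  [[0.5,0,0,0,0,0,0],[0.6,0,0,0,0,0,0],[0.7,0,0,0,0,0,0],[0.8,0,0,0,0,0,0],[1,0,0,0,0,0,0],[1,0,0,0,0,0,0],[1,0,0,0,0,0,0],[1,0,0,0,0,0,0]],
])

```text
time: 11.65
tool_pos: [0.527, -0.1585, 0.2769]
ee_rot: [-3.046, -0.004, 1.608]
wrist_force: [-0.6, -0.1, -0.2]
width: 0.0793
```

Request:
move_arm([
  [[1,0,0,0,0,0,0],[1,0,0,0,0,0,0],[1,0,0,0,0,0,0],[1,0,0,-0.3,0,0,0],[1,0,0,-0.6,0,0,0],[1,0,0,-0.9,0,0,0],[1,0,0,-0.9,0,0,0]],
])

```text
time: 12.23
tool_pos: [0.5367, -0.1588, 0.374]
ee_rot: [-3.058, 0.001, 1.608]
wrist_force: [0.6, -0.0, 1.6]
width: 0.0943
```

Run:
```python
from h import *
snap('wrist','w11')
flatfit('w11',(200,310,10,130))
z=load('w11');P=cloud(z)
k=(P[...,2]>.135)&(P[...,2]<.16)&(P[...,1]>-.04)&(P[...,1]<.03)&(abs(P[...,0]-.51)<.03)
v,u=np.where(k); print(k.sum(), P[k].min(0),P[k].max(0),P[k].mean(0),u.mean(),v.mean())
```

```text
w11 1498 centre off mm [-0.08  0.04] flat deg 89.68 rms 0.64Traceback (most recent call last):
  File "<stdin>", line 6, in <module>
    return umr_minimum(a, axis, None, out, keepdims, initial, where)
ValueError: zero-size array to reduction operation minimum which has no identity
```

View pics/w11.png

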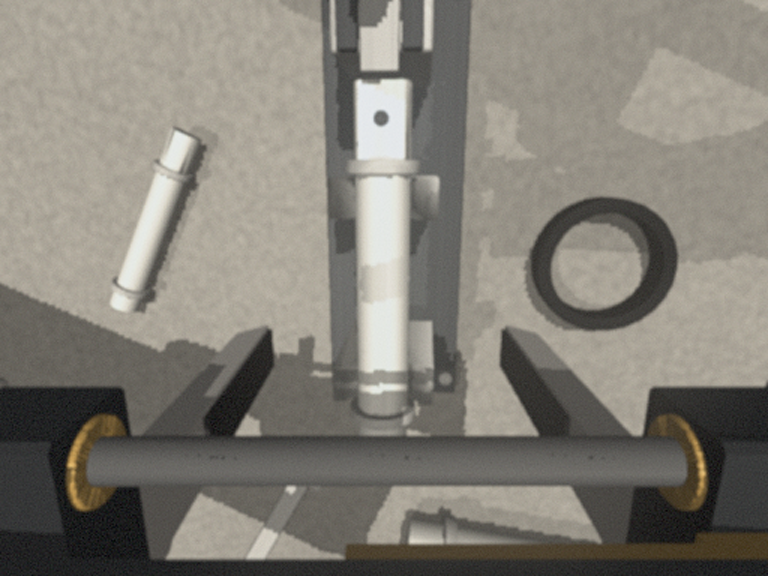

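Run:
```python
from h import *
z=load('top0');P=cloud(z)
k=(P[...,2]>.148)&(P[...,2]<.16)&(P[...,1]>-.04)&(P[...,1]<.03)&(abs(P[...,0]-.51)<.03)
v,u=np.where(k); print(k.sum(), P[k].min(0),P[k].max(0),P[k].mean(0),u.mean(),v.mean())
z=load('w2');P=cloud(z)
k=(P[...,2]>.14)&(P[...,2]<.16)&(P[...,1]>-.04)&(P[...,1]<.03)&(abs(P[...,0]-.51)<.03)
print(k.sum(), P[k].min(0),P[k].max(0),P[k].mean(0))
k=k&(P[...,2]>.151); print(k.sum(), P[k].min(0),P[k].max(0),P[k].mean(0))
z=load('w11');P=cloud(z)
print('nose rows', [(v,P[v,253].round(4)) for v in (40,43,45,46,47,48,50,53,55,58)])
c=.034;yax=np.array([-np.sin(c),np.cos(c),0])
print('expected knob on axis', np.array([.5124,-.16,0])+yax*.155)
p,R=pose(.5124-.034*(.045+.16),.40-.18,.045,0); print(p,inc(p,R))
```

```text
28 [ 0.49733591 -0.01044266  0.14983497] [0.51213745 0.00441144 0.15653502] [ 0.50538137 -0.00303608  0.15318538] 258.5 186.21428571428572
707 [ 0.49770491 -0.01233746  0.14006629] [0.51578342 0.00565719 0.15534404] [ 0.50497162 -0.00455923  0.15123007]
525 [ 0.49815681 -0.01233746  0.15100089] [0.51578342 0.00516014 0.15534404] [ 0.50625622 -0.00372614  0.15309487]
nose rows [(40, array([ 0.5087, -0.0392,  0.12  ])), (43, array([ 0.5089, -0.0412,  0.1207])), (45, array([ 0.5089, -0.0424,  0.1202])), (46, array([ 0.5088, -0.0429,  0.1194])), (47, array([ 0.5087, -0.0432,  0.1176])), (48, array([ 0.5084, -0.0434,  0.115 ])), (50, array([ 0.5022, -0.0343,  0.0552])), (53, array([ 0.508 , -0.0458,  0.1096])), (55, array([ 0.508 , -0.0472,  0.1094])), (58, array([ 0.5082, -0.0494,  0.1108]))]
expected knob on axis [ 0.50713102 -0.00508958  0.        ]
[0.50543 0.045   0.4    ] (array([ 2.047, -0.256, -0.268]), array([-0.055, -0.   ,  0.002]))
```

Request:
move_arm([
  [[0,1,-0.25,-0.2,-0.055,0,0],[0,1,-0.25,-0.2,-0.055,0,0],[0,1,-0.25,-0.2,-0.055,0,0],[0,1,-0.25,-0.2,-0.055,0,0]],
])

```text
time: 12.62
tool_pos: [0.5078, -0.0563, 0.3894]
ee_rot: [-3.133, -0.006, 1.613]
wrist_force: [0.0, 0.1, 0.6]
width: 0.0708
```

Request:
move_arm([
  [[0,1,0,0,0,0,0],[0,1,0,0,0,0,0],[0,1,0,0,0,0,0],[0,1,0,0,0,0,0],[0,1,0,0,0,0,0],[0,1,0,0,0,0,0],[0,1,0,0,0,0,0],[0,1,0,0,0,0,0]],
])

```text
time: 13.28
tool_pos: [0.5053, 0.0391, 0.3892]
ee_rot: [-3.132, -0.004, 1.606]
wrist_force: [0.3, -0.6, 0.1]
width: 0.0173
```

Run:
```python
from h import *
yy=.040
p,R=pose(.5067-.034*(yy+.0035),.327-.18,yy,0); print(p,inc(p,R)); print(robot.get_obs()['width'])
snap('wrist','w12'); snap('side','s12')
```

```text
[0.505221 0.04     0.327   ] (array([0.007, 0.005, 0.622]), array([-0.006, -0.002,  0.001]))
0.017344260150090652
```

View pics/w12.png

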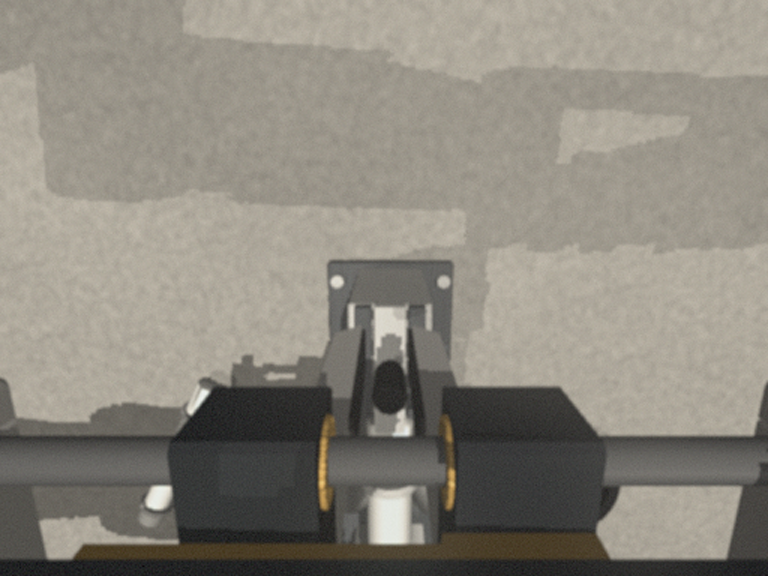

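The knob at (390,385) lines up with the finger midline. I'll finish closing and lower the fingers behind it.

Request:
move_arm([
  [[0,0,0.01,0,0,0,0],[0,0,0.01,0.2,0,0,0],[0,0,0.01,0.4,0,0,0],[0,0,0.01,0.6,0,0,0],[0,0,0.01,0.61,0,0,0],[0,0,0.01,0.61,0,0,0]],
])

```text
time: 13.88
tool_pos: [0.5053, 0.0405, 0.3275]
ee_rot: [-3.13, -0.004, 1.608]
wrist_force: [-0.3, -0.5, -0.9]
width: 0.0005
```

Run:
```python
from h import *
p,R=pose(.5067,.327-.18,-.0035,0); print(p,inc(p,R)); o=robot.get_obs();print(o['width'],o['wrist_force'])
snap('wrist','w13')
```

```text
[ 0.5067 -0.0035  0.327 ] (array([-0.44 , -0.002,  0.003]), array([-0.007, -0.003,  0.002]))
0.000538575795248586 [-0.30606482 -0.53665072 -0.90491008]
```

View pics/w13.png

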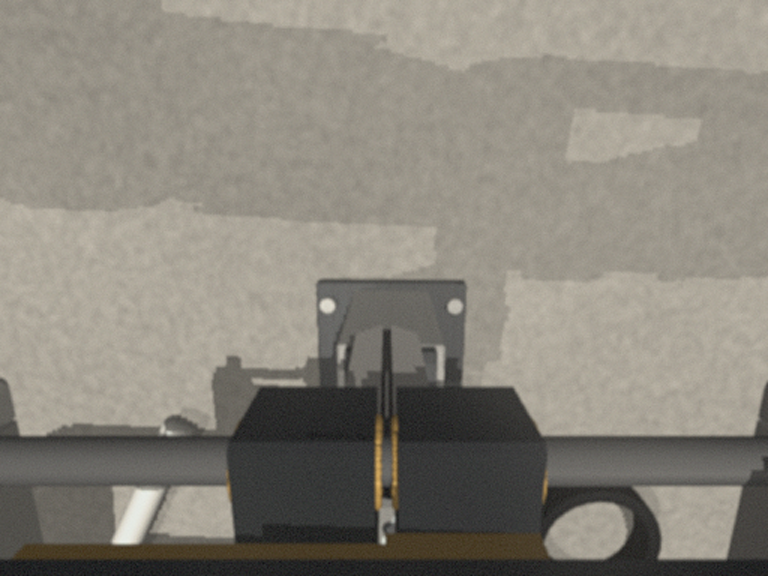

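Request:
move_arm([
  [[0,-0.15,0,0,0,0,0],[0,-0.25,0,0,0,0,0],[0,-0.32,0,0,0,0,0],[0,-0.39,0,0,0,0,0],[0,-0.45,0,0,0,0,0],[0,-0.45,0,0,0,0,0]],
])

```text
time: 14.43
tool_pos: [0.5074, -0.0053, 0.329]
ee_rot: [-3.134, -0.003, 1.607]
wrist_force: [-0.6, -0.1, -0.1]
width: 0.0003
```

Request:
move_arm([
  [[0,-0.02,0,0,0,0,0],[0,-0.05,0,0,0,0,0],[0,-0.08,0,0,0,0,0],[0,-0.1,0,0,0,0,0],[0,-0.1,0,0,0,0,0]],
])

```text
time: 14.85
tool_pos: [0.5077, -0.0146, 0.3283]
ee_rot: [-3.133, -0.003, 1.608]
wrist_force: [0.6, 0.3, 2.0]
width: 0.0006
```

Run:
```python
from h import *
snap('side','s14'); crop('side0',230,165,290,215,'s0c');crop('s14',230,165,290,215,'s14c'); snap('top','t14'); crop('t14',235,165,350,215,'t14c')
```

```text
11.6
11.6
6.782608695652174
```

View pics/s14c.png

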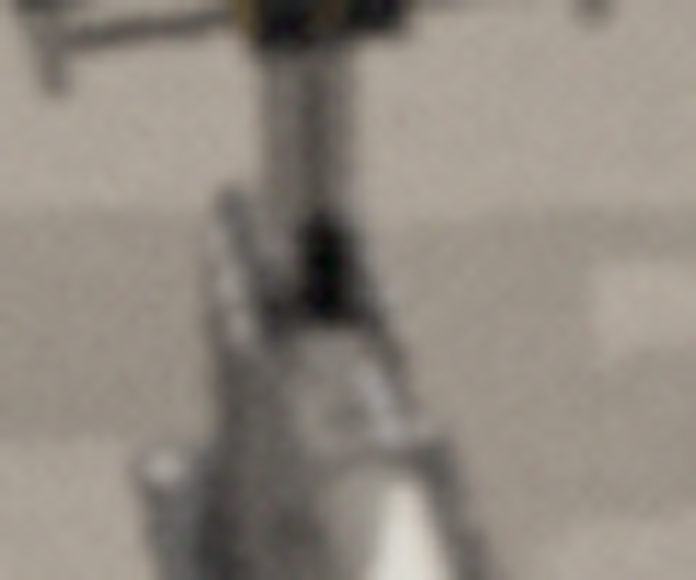

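View pics/t14c.png

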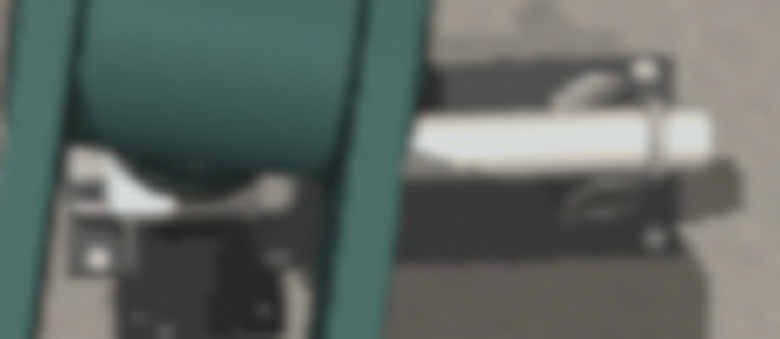

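Request:
move_arm([
  [[0,-0.01,0,0,0,0,0],[0,-0.02,0,0,0,0,0],[0,-0.03,0,0,0,0,0],[0,-0.03,0,0,0,0,0],[0,-0.03,0,0,0,0,0]],
])

```text
time: 15.37
tool_pos: [0.5077, -0.0173, 0.3281]
ee_rot: [-3.132, -0.004, 1.608]
wrist_force: [-0.1, 2.2, 0.1]
width: 0.0007
```

Request:
move_arm([
  [[0,-0.005,0,0,0,0,0],[0,-0.01,0,0,0,0,0],[0,-0.01,0,0,0,0,0],[0,-0.01,0,0,0,0,0]],
])

```text
time: 15.7
tool_pos: [0.5077, -0.018, 0.3282]
ee_rot: [-3.133, -0.005, 1.609]
wrist_force: [0.8, 4.3, 0.5]
width: 0.0001
```

Run:
```python
from h import *
snap('side','s15')
for f in ('side0','s14','s15'):
    P=cloud(load(f)); k=(P[...,2]>.13)&(P[...,2]<.16)&(P[...,1]>-.08)&(P[...,1]<.03)&(abs(P[...,0]-.508)<.02)&(load(f)['im'].max(2)<45)
    print(f,k.sum(),P[k].mean(0),P[k].min(0))
print(robot.get_obs()['wrist_force'],robot.get_obs()['tool_pos'])
```

```text
side0 11 [ 0.5072741  -0.01259406  0.14379129] [ 0.50520983 -0.01567181  0.13368542]
s14 26 [ 0.5056398  -0.03972744  0.14362126] [ 0.50075578 -0.04466911  0.13095277]
s15 25 [ 0.5059819  -0.04371939  0.14482592] [ 0.50037627 -0.04793989  0.13002059]
[ 0.44443912  3.99404013 -0.7976843 ] [ 0.50772332 -0.01802852  0.3281794 ]
```

Request:
move_arm([
  [[0,-0.01,0,0,0,0,0],[0,-0.015,0,0,0,0,0],[0,-0.02,0,0,0,0,0],[0,-0.02,0,0,0,0,0],[0,-0.02,0,0,0,0,0]],
])

```text
time: 16.17
tool_pos: [0.5078, -0.0189, 0.3282]
ee_rot: [-3.133, -0.009, 1.609]
wrist_force: [0.8, 8.5, 0.4]
width: 0.0006
```

The force rises to 8.5 N and the tool has stopped advancing, so the keeper is on its stop. I'll back off, lift and look.

Request:
move_arm([
  [[0,0.2,0,0,0,0,0],[0,0.4,0,0,0,0,0],[0,0.5,0,0,0,0,0],[0,0.5,0,-0.3,0,0,0],[0,0.5,0,-0.6,0,0,0],[0,0.5,0,-1,0,0,0],[0,0.5,0,-1,0,0,0]],
])

```text
time: 16.75
tool_pos: [0.5074, 0.0288, 0.4374]
ee_rot: [3.136, -0.0, 1.608]
wrist_force: [1.4, -0.8, 1.1]
width: 0.0004
```

Request:
move_arm([
  [[0,-0.95,0,0,0,0,0],[0,-0.95,0,0,0,0,0],[0,-0.95,0,0,0,0,0],[0,-0.95,0,0,0,0,0],[0,-0.95,0,0,0,0,0]],
])

```text
time: 17.17
tool_pos: [0.5104, -0.0662, 0.4279]
ee_rot: [-3.132, -0.004, 1.606]
wrist_force: [0.1, -0.4, -0.1]
width: 0.0006
```

Run:
```python
from h import *
snap('wrist','w16'); o=robot.get_obs(); print(o['tool_pos'],o['time'],o['wrist_force'])
P=cloud(load('w16'))
k=(P[...,2]>.148)&(P[...,2]<.16)&(P[...,1]>-.08)&(P[...,1]<.03)&(abs(P[...,0]-.51)<.03)
print(k.sum(),P[k].mean(0),P[k].min(0),P[k].max(0))
snap('top','t16')
```

```text
[ 0.51037303 -0.06535833  0.42797471] 17.2167 [-0.37955884  0.17466267 -0.69125454]
345 [ 0.50810167 -0.03415257  0.15313593] [ 0.49956622 -0.04290361  0.14850508] [ 0.51653615 -0.02594928  0.15497423]
```

View pics/w16.png

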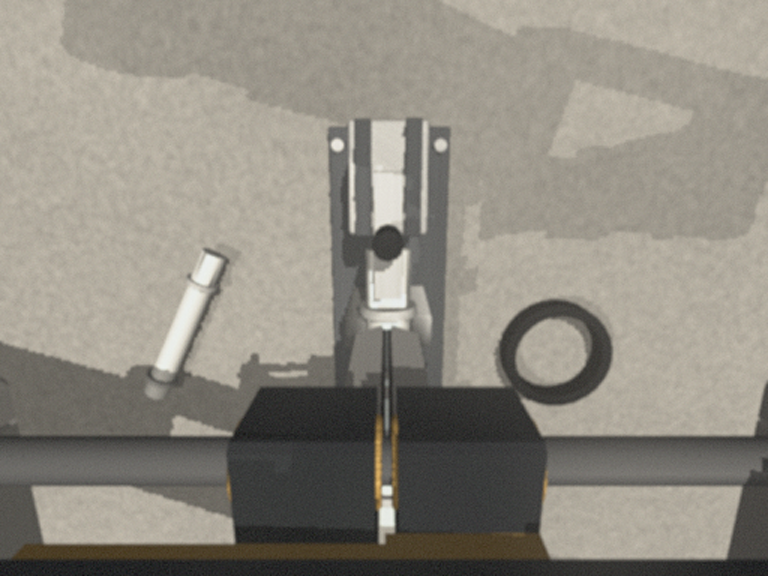

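View pics/t16.png

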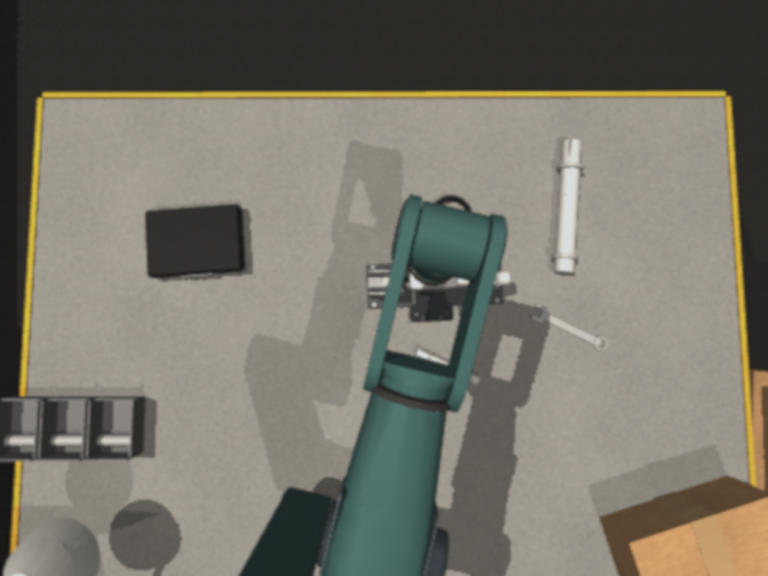

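Run:
```python
from h import *
P=cloud(load('w16'))
print([(v,*(P[v-0,256:262].mean(0)[1:]*1000).round(1)) for v in range(184,212,2)])
flatfit('w16',(225,290,150,212),ymin=-.074,ymax=-.05)
crop('w16',215,120,305,225,'w16c')
```

```text
[(184, np.float64(-59.9), np.float64(119.1)), (186, np.float64(-61.8), np.float64(119.5)), (188, np.float64(-63.8), np.float64(119.6)), (190, np.float64(-65.8), np.float64(119.3)), (192, np.float64(-68.0), np.float64(118.8)), (194, np.float64(-69.8), np.float64(119.6)), (196, np.float64(-71.9), np.float64(119.1)), (198, np.float64(-73.8), np.float64(119.3)), (200, np.float64(-78.5), np.float64(110.1)), (202, np.float64(-80.7), np.float64(109.7)), (204, np.float64(-82.9), np.float64(109.4)), (206, np.float64(-83.4), np.float64(114.7)), (208, np.float64(-83.9), np.float64(119.6)), (210, np.float64(-86.1), np.float64(119.3))]
w16 450 centre off mm [2.17 4.69] flat deg 28.9 rms 0.86
5.523809523809524
```

View pics/w16c.png

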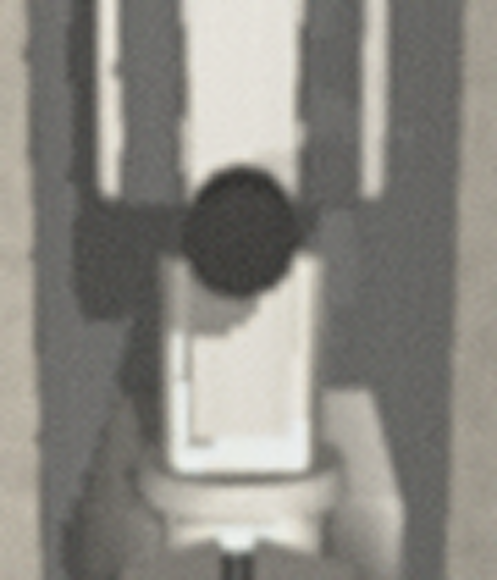

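The nose moved from y ≈ −43.2 mm to ≈ −74.8 mm, about 31.5 mm of travel, and the flat is level under it. The arm is clear, so I'll hand the job in.

Run:
```python
from bench import robot
print(robot.get_obs()['time']); robot.close_job()
```

```text
17.2667
the job is handed in; nothing more can be done
```

I rolled the shaft about 110° in two grips, released it, pushed the keeper home with closed fingers, backed off and handed in at 17.3 s. No verdict was reported.

**Flat:** it measured 89.7° (90° is straight up) after release and before the keeper was pushed. Part of the way through the second grip the shaft rode up about 3 mm. I moved back to re-seat it, and after release its axis was within 0.1 mm of where I first measured it.

**Keeper:** the nose moved about 31.5 mm, and the force rose to 8.5 N as the tool stopped advancing, so I took it to be at its stop. The knob's own travel came out at about 30.7 mm. The two differ by under 1 mm, within the camera calibration, and both are above the 28 mm needed.

**Flat under the keeper:** my numeric fit of the flat with the keeper over it was no use, because the keeper hides most of it (it gave 29°). For that check I relied on the picture, where the flat looks level and symmetric under the strip.

**Bystanders:** the wrench and case look unmoved in the last top view. The tape roll was mostly hidden behind the arm there. The wrist view shows it lying flat, but I did not measure its position.

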